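# Find the heavy side of a welded wheel and hold it down

### The arm

A 6-joint arm with a two-finger parallel gripper is mounted at the origin on the work surface. World frame = base frame: x ahead of the robot, y to its left, z up, the work surface at z = 0. Lengths are in m, angles in rad, forces in N, time in s.
With the tool pointing down it reaches from about 0.275 to 0.825 m from the base axis. Payload 5.2 kg.
Tool frame: the origin (TCP) lies on the centre line of the jaws, within the pads' length; the fingertips stand robot.tip_extent ahead of it and the grasp point (between the pads) lies 6 mm ahead of it (robot.tip_extent is the distance from the TCP to the fingertips, in m); z points along the fingers, y is the line along which they close (so a half turn about z gives the same grasp; the last joint's range is limited). The gripper opens to 93 mm and grips with 3 to 60 N. Pads are 15 mm wide; open, the fingers measure 128 mm over their backs; the gripper's body (75 mm by 188 mm) begins 65 mm behind the grasp point.
Start: joints at [0.956, 0.259, 1.535, -0, 1.348, -0.203], TCP at [0.22, 0.504, 0.244] pointing down, gripper open.
Joint ranges: [-3.14, 3.14], [-0.91, 2.08], [0.19, 2.58], [-1.22, 4.36], [0.22, 2.71], [-3.12, 3.12]. Speed limits (rad/s): [2.57, 2.57, 3.14, 3.14, 3.14, 3.14].

### API

Orientations are given as a unit quaternion [x, y, z, w].
In Python, from plant import robot gives the robot as it stands. The module is installed in compiled form; this text tells all that it offers.
- The arm moves only by the tool arm_command, never from a script. Its arguments are lists of equal length, an entry for each row: "hand": the gripper command: -1 is shut, 1 is fully open, values between are in proportion; "travel": the shift along the world's x, y, z in mm, a list of three; "spin": the turn about the world's z in rad. A call has 1 to 20 rows; each row shifts and turns the commanded pose from where the row before left it; what a row does not reach is not made up. A row lasts 1/12 s, in which the tool goes at most 41.7 mm and 7.16 degrees, less where a joint would pass 70% of its speed; a pose out of reach is approached as far as the arm can. A call with a gripper value outside its range is refused whole. The fingers move at their own pace and stop on an object; the grip force is fixed at half the most. Time passes only in rows, so rows that do not move let the fingers close. It gives the time, the measured TCP pose, the force, the opening and the grip force at its end, in the units of the state.
- robot.read_state(): the state, without advancing time (a new reading comes with each control period).
- robot.get_image(name): name is "side" or "top" or "wrist"; returns the picture (400x640x3 uint8, blue, green, red); there is no depth.
- robot.camera_params(name): a dict with "mtx" (3x3 intrinsics, pixels), "k1" (the pictures are not rectified: a ray, as slopes to the right and down, at radius r is drawn at 1 + k1 r^2 times it, then the intrinsics apply), "cam_to_world" (4x4, takes a point from camera to world coordinates). Camera axes: x right, y down, z forward; pixel columns grow to the right and rows downward; lengths in m; the calibration is good to about 2 mm. A picture is of the moment at which its call begins: read the wrist's pose just before it. camera_params takes no time and is no camera call; for the wrist camera it gives the pose at the moment of the call.
- robot.hand_in(): hands the job in; it is judged then, once.
The state is a dict: "clock": time; "joints": joint angles; "qd": joint speeds; "effort": joint torques, N m; "tool_pos": TCP position; "tool_rot": TCP orientation; "wrist_force": force on the tool from outside, world axes, zero at the start; "ft_torque": the same for the moment, N m; "grip_width": opening from 0.0 (shut) to 1.0 (fully open); "grip_force": force on a finger pad.
Only numpy, scipy, OpenCV 4.12 (cv2) and the standard library are available. Lean on these libraries where they do the work, as an engineer would, in place of code of your own. Each camera call takes 0.05 s, during which the arm holds its last target. There are 200 camera calls.

### The job

The closed steel wheel on the balancing stand is heavier on one side, and nothing on the outside shows which. Turn it by hand on its bearings to find the heavy side by feel, then bring that side straight to the bottom and finish while still holding the wheel there by its rim, motionless, so that the light spot at the top can be marked for a weight. Leave the other things on the bench where they are.

Things in the scene. Friction and masses are not known exactly. Their poses are not given: they have to be found in the camera images.
- axle (a point): Centre of the wheel, on its level axle, 120 mm above the bench, fixed. y axis: along the axle; x: level, in the wheel's plane; z: up. Belongs to the fixed grey stand: base plate 170 x 150 x 10 mm and two posts beside the wheel, 44 mm wide, inner faces 40 mm from its mid-plane, tops 18 mm above the axle.
- wheel: Closed steel wheel upright on the axle, turning endlessly: disc 160 mm in diameter, 30 mm thick, smooth flat faces; pinch it across the faces at its top, from above, at any wheel angle. Each face has a boss 44 mm wide and a plug (18 mm head, 5 mm proud) 33 mm from the centre on the seam's side. Origin: its centre; y along the axle; z towards the seam.
- seam (a point): Point on the wheel's outer rim, 80 mm from the centre, where a dark weld seam 7 mm wide crosses the rim; turns with the wheel (which may still be rolling to a stop in the first second). It only marks the wheel: the heavy side lies at a different, unseen angle from it each time.
- rim_top (a point): Fixed point at the very top of the wheel, 200 mm above the bench. Weight: with the heavy side level with the axle, it turns the wheel with 0.23 to 0.34 N m, that is 3 to 4 N at the rim.
- bearing (a point): Bearing cap at the axle's end, 46 mm from the wheel's mid-plane. Drag about 0.15 N m, equal both ways, damped: let go, the wheel rolls heavy side down in about 1 s but stops 26 to 40 degrees short, on the side it came from; heavy side down is midway between the two stops. It also stays put anywhere between them, or as near to heavy side up.
Not all that is in view belongs to the job. What is shaped like the part that bears axle but orange is not meant.

How it is judged:
At the end, for the whole second after the job is handed in: The wheel's heavy side is within 0.26 rad (15 degrees) of straight down, the fingers still hold the wheel (more than 3 N of contact) and it does not turn (under 0.08 rad/s) (angle between hub_c0's own z axis and vertical below 0.26 rad and contact force between the fingers and wheel above 3 N and angular speed of wheel below 0.08 rad/s); the arm keeps its last pose, push and grip.
It fails at once if a bystander on the bench is moved by more than 30 mm (distance of any of wrench, square, tube_offcut, flange, hammer, can, tab_box from where it was at the start of the episode above 0.03 m).
It also fails if it takes over 72 s, if anything falls off the work surface, if the arm or the gripper's body presses on something with over 40 N, if the wrist force passes 120 N, or if a joint passes its speed limit or range.

## Working session

There is one attempt and no reset: what is moved stays moved. The work goes in short steps, Python scripts to look and compute and a tool call to move; the robot and the scene stay as the last step left them, time stands still between calls to the robot, and variables do not carry over. Pictures are saved under pics/ and viewed, at most 10 in all, crops included, and the job is handed in when it is done.

Besides the shell and the picture viewer there is one more tool, called after ">>>" in YAML: its name, and indented under it one key for each argument. arm_command: Moves the arm, as the interface text tells. Its arguments: {"type":"object","properties":{"hand":{"type":"array","items":{"type":"number"}},"travel":{"type":"array","items":{"type":"array","items":{"type":"number"}}},"spin":{"type":"array","items":{"type":"number"}}},"required":["hand","travel","spin"]}

```bash
mkdir -p pics; cat > h.py <<'E'
from plant import robot
import numpy as np, cv2
def ray(name,u,v,P=None):
    p=P or robot.camera_params(name); K=np.array(p["mtx"]);k=p["k1"]
    d=np.array([(u-K[0,2])/K[0,0],(v-K[1,2])/K[1,1]]);s=d.copy()
    for _ in range(20): s=d/(1+k*(s@s))
    T=np.array(p["cam_to_world"]); return T[:3,3],T[:3,:3]@np.array([s[0],s[1],1])
def onz(name,u,v,z,P=None):
    o,d=ray(name,u,v,P); return o+d*(z-o[2])/d[2]
def proj(name,X,P=None):
    p=P or robot.camera_params(name);T=np.array(p["cam_to_world"]);K=np.array(p["mtx"])
    c=T[:3,:3].T@(np.array(X)-T[:3,3]);s=c[:2]/c[2];s=s*(1+p["k1"]*(s@s))
    return K[0,0]*s[0]+K[0,2],K[1,1]*s[1]+K[1,2]
E
python3 - <<'E'
from h import *
s=robot.read_state();print(s,robot.tip_extent)
a=[robot.get_image(n) for n in("top","side")]
for n,i in zip(("top","side"),a): cv2.imwrite(f"pics/{n}0.png",i); print(n,robot.camera_params(n))
E
```

```text
{'clock': 0.0, 'joints': array([ 9.56220040e-01,  2.59316538e-01,  1.53607760e+00, -3.97871059e-05,
        1.34798153e+00, -2.02780886e-01]), 'qd': array([-7.24567320e-04, -4.27704020e-04, -1.42692414e-03,  4.55315006e-04,
        9.78402803e-04, -5.09903578e-06]), 'effort': array([ 8.32485439e-04, -4.37308466e+01, -2.83999461e+01,  7.19517027e-02,
        4.13480157e-02, -1.22528500e-04]), 'tool_pos': array([0.2198278 , 0.50361382, 0.2428341 ]), 'tool_rot': array([ 2.04441580e-01,  9.78878361e-01, -8.25799985e-04, -3.36483143e-04]), 'wrist_force': array([-0.82267792, -0.49643573,  0.37670423]), 'ft_torque': array([0.03559582, 0.00177845, 0.00651377]), 'grip_force': 0.0, 'grip_width': 0.9985158098907616} 0.025
top {'mtx': array([[478.60870799,   0.        , 315.20791942],
       [  0.        , 478.60870799, 198.89639168],
       [  0.        ,   0.        ,   1.        ]]), 'k1': -0.1445970362540356, 'cam_to_world': array([[-0.02906714, -0.99210767,  0.12197328,  0.30451655],
       [-0.99957103,  0.02841195, -0.00710778,  0.14445276],
       [ 0.00358619, -0.12212756, -0.99250793,  1.06495478],
       [ 0.        ,  0.        ,  0.        ,  1.        ]])}
side {'mtx': array([[490.05353153,   0.        , 314.83023807],
       [  0.        , 490.05353153, 200.27689982],
       [  0.        ,   0.        ,   1.        ]]), 'k1': 0.04279820903169676, 'cam_to_world': array([[ 0.92842234, -0.22094489,  0.29868931,  0.10228209],
       [-0.37129907, -0.57991676,  0.72514381, -0.59908603],
       [ 0.01299811, -0.78414278, -0.62044432,  0.77953371],
       [ 0.        ,  0.        ,  0.        ,  1.        ]])}
```

View pics/top0.png

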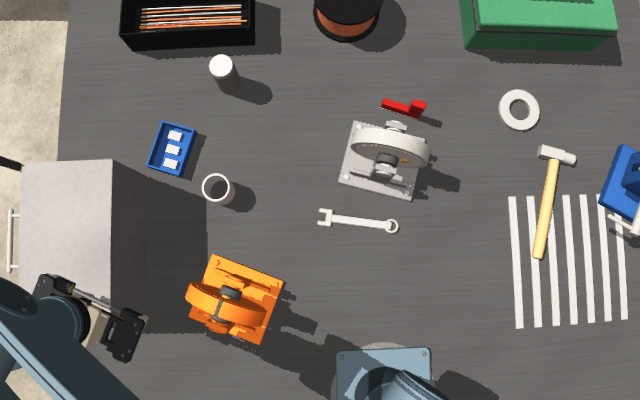

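View pics/side0.png

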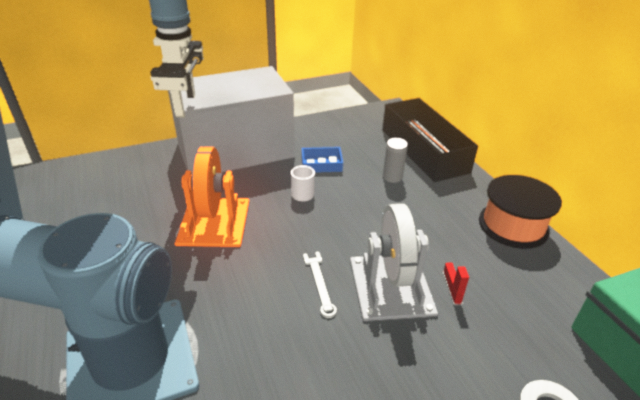

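```bash
python3 - <<'E'
from h import *
a=cv2.imread("pics/top0.png")[95:215,320:450]; b=cv2.imread("pics/side0.png")[190:330,340:450]
a=cv2.resize(a,(390*1,360),interpolation=3) if 0 else cv2.resize(a,None,fx=4,fy=4,interpolation=2)
b=cv2.resize(b,None,fx=2.5,fy=4*120/140,interpolation=2)
cv2.imwrite("pics/c0.png",np.hstack([a,b[:480]]))
print(a.shape,b.shape)
E
```

```text
(480, 520, 3) (480, 275, 3)
```

View pics/c0.png

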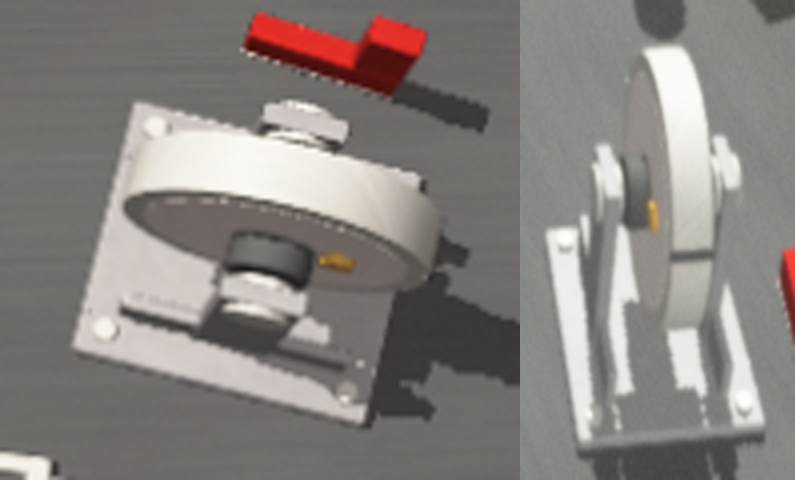

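```bash
python3 - <<'E'
from h import *
c=[onz("top",u,v,.01) for u,v in((354.3,120.8),(338.8,182.5),(412,201.3))]
print(c,np.linalg.norm(c[0]-c[1]),np.linalg.norm(c[1]-c[2]))
ctr=(c[0]+c[2])/2; ax=(c[0]-c[1]); ax/=np.linalg.norm(ax); w=(c[2]-c[1]); w/=np.linalg.norm(w)
print("ctr",ctr,"axle",ax,"inplane",w, "spin of axle",np.arctan2(ax[1],ax[0]))
C=np.array([ctr[0],ctr[1],.12])
ax=np.array([ax[0],ax[1],0]); h=np.array([-ax[1],ax[0],0])
print("top rim edges",[proj("top",C+[0,0,.08]+s*ax*.015) for s in(-1,1)],[proj("side",C+[0,0,.08]+s*ax*.015) for s in(-1,1)])
print("rim sides",[proj("top",C+s*h*.08-ax*.015) for s in(-1,1)])
# seam
best=min(((np.hypot(*(np.array(proj("side",C+.08*(np.cos(t)*np.array([0,0,1])-np.sin(t)*h)))-[408.8,264.4])),t) for t in np.linspace(0,6.28,361)))
print(best,np.degrees(best[1]))
s=robot.read_state();from scipy.spatial.transform import Rotation as R
M=R.from_quat(s["tool_rot"]).as_matrix();print(M.round(3),np.arctan2(M[1,1],M[0,1]))
for x in (C,): 
  # side view markers
  print("axle side",proj("side",x+ax*.046),proj("side",x-ax*.046),"top",proj("top",x+ax*.046),proj("top",x-ax*.046))
E
```

```text
[array([0.61081131, 0.04265746, 0.01      ]), array([0.46951111, 0.08319402, 0.01      ]), array([ 0.42256379, -0.07913815,  0.01      ])] 0.14699986261750997 0.16898456211031804
ctr [ 0.51668755 -0.01824034  0.01      ] axle [ 0.96122677 -0.27575914  0.        ] inplane [-0.27782016 -0.9606331   0.        ] spin of axle -0.2793793735224313
top rim edges [(np.float64(395.7780943764891), np.float64(147.71204950960782)), (np.float64(399.3085594894358), np.float64(132.55265724265968))] [(np.float64(394.47248420945726), np.float64(214.84575884330718)), (np.float64(410.4538531777291), np.float64(213.95802110380535))]
rim sides [(np.float64(427.2065243204665), np.float64(166.5150017712655)), (np.float64(350.74158377629925), np.float64(146.96815636683868))]
(np.float64(0.24047198543891168), np.float64(1.2385555555555556)) 70.9640060258143
[[-0.916  0.4   -0.001]
 [ 0.4    0.916 -0.001]
 [ 0.    -0.002 -1.   ]] 1.1589655073739114
axle side (np.float64(420.56764233525985), np.float64(244.54377066720798)) (np.float64(374.0689075121148), np.float64(247.35058093511822)) top (np.float64(395.72715346739136), np.float64(128.42351236882627)) (np.float64(385.6242967357291), np.float64(171.31793896084605))
```

>>> arm_command:
  hand: [1,1,1,1,1,1,1,1,0.5,0.5,0.5,0.5,0.5,0.5,0.5,0.5,0.5,0.5]
  travel:
    - [0,0,35]
    - [0,0,25]
    - [19.8,-34.8,0]
    - [19.8,-34.8,0]
    - [19.8,-34.8,0]
    - [19.8,-34.8,0]
    - [19.8,-34.8,0]
    - [19.8,-34.8,0]
    - [19.8,-34.8,0]
    - [19.8,-34.8,0]
    - [19.8,-34.8,0]
    - [19.8,-34.8,0]
    - [19.8,-34.8,0]
    - [19.8,-34.8,0]
    - [19.8,-34.8,0]
    - [19.8,-34.8,0]
    - [19.8,-34.8,0]
    - [0,0,0]
  spin: [0,0,-0.0959,-0.0959,-0.0959,-0.0959,-0.0959,-0.0959,-0.0959,-0.0959,-0.0959,-0.0959,-0.0959,-0.0959,-0.0959,-0.0959,-0.0959,0]

```text
clock: 1.6
tool_pos: [0.5198, -0.0241, 0.3025]
tool_rot: [0.802, 0.598, -0.001, 0.001]
wrist_force: [-0.6, 0.1, 0.4]
grip_width: 0.749
grip_force: 0.0
```

```bash
cat >> h.py <<'E'
from scipy.spatial.transform import Rotation as R
C=np.array([.5167,-.0182,.12]); AX=np.array([.9612,-.2758,0]); H=np.array([.2758,.9612,0]); Z=np.array([0,0,1.])
def st():
    s=robot.read_state(); M=R.from_quat(s["tool_rot"]).as_matrix(); d=s["tool_pos"]-C; f=s["wrist_force"]
    print("t%.2f ax%.1f h%.1f z%.1f yawerr %.3f"%(s["clock"],1e3*d@AX,1e3*d@H,1e3*s["tool_pos"][2],(np.arctan2(M[1,1],M[0,1])+.279+1.57)%3.1416-1.57),
     "F ax%.1f h%.1f z%.1f"%(f@AX,f@H,f[2]),"w%.3f g%.1f"%(s["grip_width"],s["grip_force"]), "T",s["ft_torque"].round(2))
def seam(tag=None):
    """angle from top towards -H (deg): seam by dark rim; plug by orange on near face"""
    for n in("side","top"):
        im=robot.get_image(n).astype(float); P=robot.camera_params(n); o=P["cam_to_world"][:3,3]
        if tag: cv2.imwrite(f"pics/{n}_{tag}.png",im)
        pr=[];pl=[]
        g=lambda X:im[int(round(proj(n,X,P)[1])),int(round(proj(n,X,P)[0]))]
        for t in range(-180,180):
            u=np.cos(np.radians(t))*Z-np.sin(np.radians(t))*H; X=C+.08*u
            c=(o-X)@u/np.linalg.norm(o-X)
            if c>.12: pr.append((np.mean([g(X+a*AX).mean() for a in(-.009,-.004,0,.004,.009)]),t))
            q=g(C+.033*u-.02*AX)
            if q[2]-q[0]>60: pl.append(t)
        L=np.array([p[0] for p in pr]);T=np.array([p[1] for p in pr]);b=np.array([np.median(L[max(0,i-15):i+16]) for i in range(len(L))])
        k=np.argsort(L-b)[:4]; print(n,"range",T.min(),T.max(),"dark",[(int(T[i]),int(L[i]-b[i])) for i in k],"plug",(pl[0],pl[-1],np.mean(pl)) if pl else None)
E
python3 -c "
from h import *
st();seam('1');st()"
```

```text
t1.60 ax4.6 h-4.8 z302.5 yawerr -0.011 F ax-0.6 h-0.1 z0.4 w0.749 g0.0 T [-0.07  0.13 -0.  ]
side range -32 123 dark [(-9, -72), (-10, -66), (-11, -56), (-8, -53)] plug (-8, 7, np.float64(-2.1666666666666665))
top range -83 72 dark [(20, -103), (21, -99), (19, -95), (22, -86)] plug None
t1.70 ax0.7 h-0.9 z302.6 yawerr -0.003 F ax-0.5 h1.2 z0.0 w0.751 g0.0 T [-0.07  0.15  0.02][ WARN:0@0.429] global loadsave.cpp:1063 imwrite_ Unsupported depth image for selected encoder is fallbacked to CV_8U.
```

```bash
python3 - <<'E'
from h import *
b=cv2.imread("pics/side_1.png")[120:320,320:480]
cv2.imwrite("pics/c1.png",cv2.resize(b,None,fx=3,fy=3,interpolation=2))
E
```

```text
(no output)
```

View pics/c1.png

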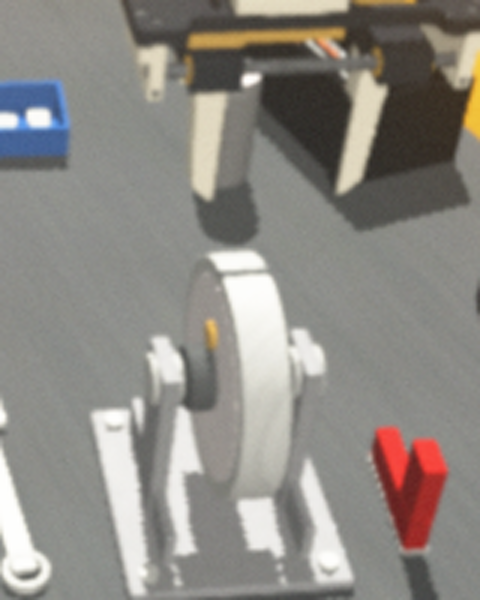

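>>> arm_command:
  hand: [0.5,0.5,0.3,0.3,0.3,0.3,0.0,-1,-1,-1,-1,-1,-1,-1]
  travel:
    - [-6,-21,0]
    - [-6,-21,0]
    - [0,0,-33]
    - [0,0,-33]
    - [0,0,-33]
    - [0,0,-24]
    - [0,0,0]
    - [0,0,0]
    - [0,0,0]
    - [0,0,0]
    - [0,0,0]
    - [0,0,0]
    - [0,0,0]
    - [0,0,0]
  spin: [0,0,0,0,0,0,0,0,0,0,0,0,0,0]

```text
clock: 2.87
tool_pos: [0.5077, -0.0603, 0.1828]
tool_rot: [0.799, 0.602, 0.002, 0.002]
wrist_force: [6.5, 1.4, 0.8]
grip_width: 0.324
grip_force: 30.0
```

```bash
python3 - <<'E'
from h import *
st();seam()
# arc -40 -> +50 in 6deg steps, grip radius 70
a=np.radians(np.arange(-40,51,6)); p=[.07*np.sin(x)*H+.07*np.cos(x)*Z for x in a]
print((1e3*np.diff(p,axis=0)).round(1).tolist())
E
```

```text
t2.87 ax3.0 h-42.9 z182.8 yawerr -0.001 F ax5.9 h3.1 z0.8 w0.324 g30.0 T [ 0.09 -0.37 -0.  ]
side range -32 123 dark [(-29, -36), (-30, -35), (-28, -34), (-31, -33)] plug None
top range -83 72 dark [(-8, -124), (-7, -122), (-9, -120), (-10, -101)] plug None
[[1.6, 5.6, 4.4], [1.7, 6.0, 3.8], [1.8, 6.4, 3.1], [1.9, 6.7, 2.4], [2.0, 6.9, 1.6], [2.0, 7.0, 0.9], [2.0, 7.0, 0.1], [2.0, 7.0, -0.6], [2.0, 6.9, -1.4], [1.9, 6.7, -2.1], [1.9, 6.5, -2.9], [1.8, 6.2, -3.6], [1.7, 5.8, -4.2], [1.5, 5.3, -4.8], [1.4, 4.8, -5.4]]
```

>>> arm_command:
  hand: [-1,-1,-1,-1,-1,-1,-1,-1,-1,-1,-1,-1,-1,-1,-1,-1,-1]
  travel:
    - [3.6,5,4.4]
    - [1.7,6.0,3.8]
    - [1.8,6.4,3.1]
    - [1.9,6.7,2.4]
    - [2.0,6.9,1.6]
    - [2.0,7.0,0.9]
    - [2.0,7.0,0.1]
    - [2.0,7.0,-0.6]
    - [2.0,6.9,-1.4]
    - [1.9,6.7,-2.1]
    - [1.9,6.5,-2.9]
    - [1.8,6.2,-3.6]
    - [1.7,5.8,-4.2]
    - [1.5,5.3,-4.8]
    - [1.4,4.8,-5.4]
    - [0,0,0]
    - [0,0,0]
  spin: [0,0,0,0,0,0,0,0,0,0,0,0,0,0,0,0,0]

```text
clock: 4.38
tool_pos: [0.5359, 0.0355, 0.1745]
tool_rot: [0.799, 0.602, 0.002, 0.001]
wrist_force: [0.6, 2.0, 6.2]
grip_width: 0.32
grip_force: 30.0
```

```bash
python3 -c "
from h import *
st();seam('2')"
```

```text
t4.38 ax3.6 h56.9 z174.5 yawerr 0.000 F ax0.0 h2.1 z6.2 w0.320 g30.0 T [ 0.15  0.17 -0.09]
side range -32 123 dark [(-16, -15), (-15, -14), (-17, -14), (108, -13)] plug (-69, -23, np.float64(-46.0))
top range -83 72 dark [(-82, -52), (-81, -46), (-83, -46), (-79, -28)] plug None[ WARN:0@0.392] global loadsave.cpp:1063 imwrite_ Unsupported depth image for selected encoder is fallbacked to CV_8U.
```

>>> arm_command:
  hand: [0,0,0.1,0.2,0.2,0.2,0.2,0.2,0.2,0.2,0.2,0.2,0.2,0.2,0.2,0.2,0.2,0.2]
  travel:
    - [0,0,0]
    - [0,0,0]
    - [0,0,0]
    - [0,0,30]
    - [0,0,35]
    - [0,0,35]
    - [9,32,0]
    - [9,32,0]
    - [9,32,0]
    - [0,0,0]
    - [0,0,0]
    - [0,0,0]
    - [0,0,0]
    - [0,0,0]
    - [0,0,0]
    - [0,0,0]
    - [0,0,0]
    - [0,0,0]
  spin: [0,0,0,0,0,0,0,0,0,0,0,0,0,0,0,0,0,0]

```text
clock: 5.98
tool_pos: [0.5613, 0.1299, 0.272]
tool_rot: [0.799, 0.601, 0.0, 0.0]
wrist_force: [0.3, 0.3, 0.6]
grip_width: 0.602
grip_force: 0.0
```

```bash
python3 -c "
from h import *
st();seam('3');seam()
b=cv2.imread('pics/top_3.png')[95:215,320:450]
cv2.imwrite('pics/c3.png',cv2.resize(b,None,fx=4,fy=4,interpolation=2))" 2>/dev/null
```

```text
t5.98 ax2.1 h154.6 z272.0 yawerr -0.001 F ax0.2 h0.4 z0.6 w0.602 g0.0 T [-0.06  0.07  0.01]
side range -32 123 dark [(-30, -16), (-31, -15), (108, -14), (-32, -13)] plug (-51, -14, np.float64(-32.5))
top range -83 72 dark [(-61, -96), (-60, -92), (-62, -87), (-59, -77)] plug None
side range -32 123 dark [(-30, -16), (-31, -15), (-32, -14), (-29, -13)] plug (-51, -14, np.float64(-32.5))
top range -83 72 dark [(-61, -95), (-60, -87), (-62, -86), (-59, -72)] plug None
```

View pics/c3.png

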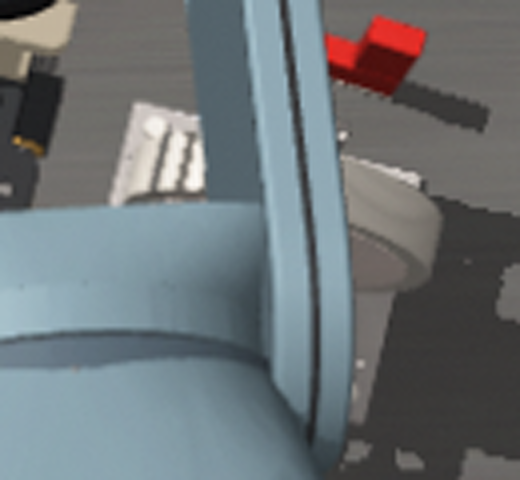

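```bash
python3 - <<'E'
from h import *
o=[]
for k in "23":
  b=cv2.imread(f"pics/side_{k}.png")[180:320,350:450]
  o.append(cv2.resize(b,None,fx=4,fy=4,interpolation=2))
cv2.imwrite("pics/c4.png",np.hstack(o))
E
```

```text
(no output)
```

View pics/c4.png

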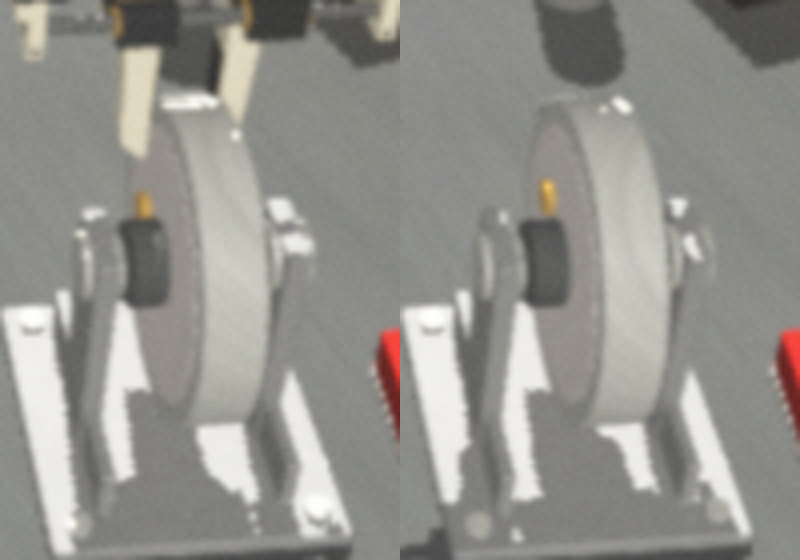

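```bash
python3 - <<'E'
from h import *
P=robot.camera_params("side")
Ca=C+.003*AX
for c in(C,Ca):
  for t in range(20,-130,-10):
    u=np.cos(np.radians(t))*Z-np.sin(np.radians(t))*H; print(t,np.round(proj("side",c+.033*u-.0185*AX,P),1),end=" ")
  print()
E
```

```text
20 [391.1 238.7] 10 [390.5 236.1] 0 [389.9 233.9] -10 [389.2 232.1] -20 [388.4 230.7] -30 [387.7 229.8] -40 [387.  229.5] -50 [386.3 229.7] -60 [385.7 230.3] -70 [385.2 231.5] -80 [384.8 233.1] -90 [384.4 235. ] -100 [384.2 237.3] -110 [384.1 239.9] -120 [384.1 242.6] 
20 [392.6 238.6] 10 [392.1 236. ] 0 [391.4 233.8] -10 [390.7 232. ] -20 [390.  230.6] -30 [389.2 229.7] -40 [388.5 229.4] -50 [387.9 229.6] -60 [387.2 230.2] -70 [386.7 231.4] -80 [386.2 233. ] -90 [385.9 234.9] -100 [385.7 237.2] -110 [385.5 239.8] -120 [385.5 242.5]
```

```bash
python3 - <<'E'
from h import *
P=robot.camera_params("wrist");i=robot.get_image("wrist");cv2.imwrite("pics/w1.png",i)
c=C+.003*AX
print(P["cam_to_world"].round(3))
for t in range(0,-100,-10):
    u=np.cos(np.radians(t))*Z-np.sin(np.radians(t))*H; print(t,np.round(proj("wrist",c+.08*u,P),0),end=" ")
E
```

```text
[[ 0.961 -0.265 -0.079  0.584]
 [-0.277 -0.92  -0.277  0.207]
 [ 0.001  0.289 -0.957  0.413]
 [ 0.     0.     0.     1.   ]]
0 [322. 397.] -10 [322. 382.] -20 [322. 365.] -30 [322. 347.] -40 [322. 328.] -50 [322. 311.] -60 [322. 294.] -70 [322. 281.] -80 [321. 270.] -90 [321. 261.]
```

View pics/w1.png

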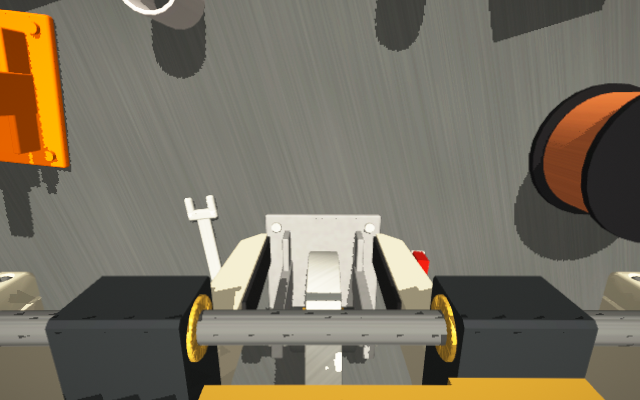

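```bash
python3 - <<'E'
from h import *
i=cv2.imread("pics/w1.png"); g=i[:,312:333].mean(2).mean(1); print([(y,int(g[y])) for y in range(246,372,2)])
cv2.imwrite("pics/c5.png",cv2.resize(i[235:375,250:400],None,fx=4,fy=4,interpolation=2))
E
```

```text
[(246, 218), (248, 219), (250, 219), (252, 150), (254, 169), (256, 185), (258, 194), (260, 202), (262, 211), (264, 218), (266, 222), (268, 227), (270, 230), (272, 233), (274, 236), (276, 238), (278, 240), (280, 241), (282, 243), (284, 243), (286, 244), (288, 244), (290, 245), (292, 221), (294, 126), (296, 126), (298, 128), (300, 174), (302, 249), (304, 250), (306, 250), (308, 251), (310, 104), (312, 96), (314, 108), (316, 138), (318, 127), (320, 144), (322, 156), (324, 157), (326, 158), (328, 161), (330, 162), (332, 161), (334, 146), (336, 149), (338, 146), (340, 139), (342, 113), (344, 120), (346, 174), (348, 173), (350, 173), (352, 172), (354, 172), (356, 171), (358, 170), (360, 169), (362, 167), (364, 166), (366, 172), (368, 177), (370, 163)]
```

View pics/c5.png

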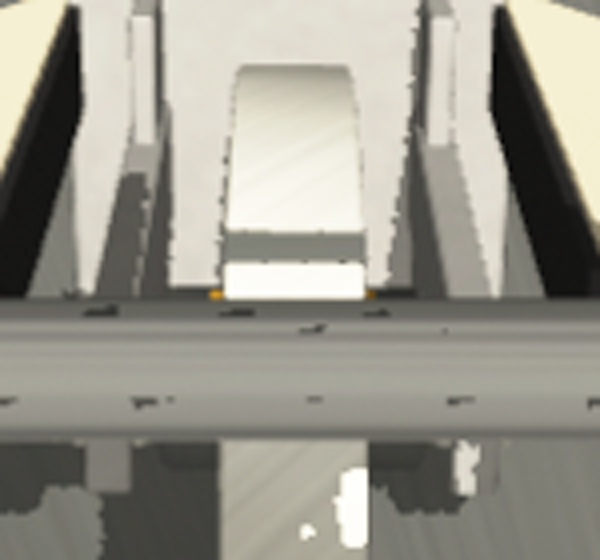

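>>> arm_command:
  hand: [0.2,0.2,0.2,0.2,0.2,0.2,0.2,0.2,0.2,-1,-1,-1,-1,-1,-1,-1]
  travel:
    - [-9.4,-33.4,0]
    - [-9.4,-33.4,0]
    - [-9.4,-33.4,0]
    - [-9.4,-33.4,0]
    - [0,0,-26]
    - [0,0,-26]
    - [0,0,-26]
    - [0,0,0]
    - [0,0,0]
    - [0,0,0]
    - [0,0,0]
    - [0,0,0]
    - [0,0,0]
    - [0,0,0]
    - [0,0,0]
    - [0,0,0]
  spin: [0,0,0,0,0,0,0,0,0,0,0,0,0,0,0,0]

```text
clock: 7.57
tool_pos: [0.5245, -0.0034, 0.195]
tool_rot: [0.799, 0.602, 0.001, 0.001]
wrist_force: [0.6, 1.0, 6.2]
grip_width: 0.318
grip_force: 30.0
```

```bash
cat >> h.py <<'E'
def wr(tag):
    st(); P=robot.camera_params("wrist");i=robot.get_image("wrist");cv2.imwrite(f"pics/{tag}.png",i); c=C+.003*AX; r=[]
    for t in range(0,-100,-3):
        u=np.cos(np.radians(t))*Z-np.sin(np.radians(t))*H; x,y=np.round(proj("wrist",c+.08*u,P)).astype(int)
        r.append((t,int(y),int(i[y,x-8:x+9].mean())) if 0<=y<400 else (t,int(y)))
    print(r)
E
python3 - <<'E'
from h import *
wr("w2")
a=np.radians(np.array([13,9,5,1,-3,-7,-11,-12.5])); p=[.07*np.sin(x)*H+.07*np.cos(x)*Z for x in a]
print((1e3*np.diff(p,axis=0)).round(1).tolist())
E
```

```text
t7.57 ax3.4 h16.4 z195.0 yawerr -0.001 F ax0.3 h1.1 z6.2 w0.318 g30.0 T [ 0.05  0.08 -0.08]
[(0, 308, 236), (-3, 300, 239), (-6, 292, 241), (-9, 284, 244), (-12, 275, 246), (-15, 266, 247), (-18, 257, 248), (-21, 248, 250), (-24, 239, 251), (-27, 230, 251), (-30, 221, 251), (-33, 213, 243), (-36, 204, 251), (-39, 196, 250), (-42, 188, 248), (-45, 181, 248), (-48, 174, 247), (-51, 167, 245), (-54, 161, 243), (-57, 155, 236), (-60, 150, 115), (-63, 145, 136), (-66, 141, 236), (-69, 137, 234), (-72, 134, 233), (-75, 131, 231), (-78, 128, 224), (-81, 126, 220), (-84, 125, 218), (-87, 124, 214), (-90, 123, 210), (-93, 123, 210), (-96, 123, 210), (-99, 123, 210)]
[[-1.3, -4.6, 0.9], [-1.3, -4.7, 0.6], [-1.3, -4.7, 0.3], [-1.3, -4.7, -0.1], [-1.3, -4.7, -0.4], [-1.3, -4.6, -0.8], [-0.5, -1.7, -0.4]]
```

>>> arm_command:
  hand: [-1,-1,-1,-1,-1,-1,-1,-1,-1,-1,-1]
  travel:
    - [-1.3,-4.6,0.9]
    - [-1.3,-4.7,0.6]
    - [-1.3,-4.7,0.3]
    - [-1.3,-4.7,-0.1]
    - [-1.3,-4.7,-0.4]
    - [-1.3,-4.6,-0.8]
    - [-0.6,-2.2,-0.4]
    - [0,0,0]
    - [0,0,0]
    - [0,0,0]
    - [0,0,0]
  spin: [0,0,0,0,0,0,0,0,0,0,0]

```text
clock: 8.53
tool_pos: [0.5159, -0.0326, 0.1943]
tool_rot: [0.799, 0.602, 0.001, -0.0]
wrist_force: [2.8, 3.6, 1.3]
grip_width: 0.322
grip_force: 30.0
```

```bash
python3 -c "
from h import *
wr('w3');st()"
```

```text
t8.53 ax3.2 h-14.1 z194.3 yawerr -0.001 F ax1.7 h4.3 z1.3 w0.322 g30.0 T [ 1.05 -0.53 -0.19]
[(0, 250, 235), (-3, 242, 240), (-6, 233, 241), (-9, 224, 242), (-12, 214, 245), (-15, 205, 247), (-18, 195, 249), (-21, 185, 250), (-24, 176, 252), (-27, 167, 252), (-30, 158, 251), (-33, 149, 249), (-36, 140, 246), (-39, 132, 121), (-42, 125, 164), (-45, 118, 244), (-48, 111, 243), (-51, 105, 244), (-54, 99, 241), (-57, 94, 239), (-60, 90, 238), (-63, 86, 235), (-66, 82, 233), (-69, 79, 230), (-72, 77, 227), (-75, 75, 225), (-78, 74, 223), (-81, 73, 221), (-84, 72, 220), (-87, 72, 220), (-90, 72, 220), (-93, 73, 221), (-96, 74, 223), (-99, 75, 225)]
t8.58 ax3.3 h-14.1 z194.3 yawerr -0.001 F ax1.4 h5.1 z1.7 w0.321 g30.0 T [ 1.07 -0.41 -0.11]
```

>>> arm_command:
  hand: [-1,-1,-1,-1,-1,-1,-1,-1]
  travel:
    - [-0.8,-2.9,-0.7]
    - [-0.8,-2.9,-0.7]
    - [0,0,0]
    - [0,0,0]
    - [0,0,0]
    - [0,0,0]
    - [0,0,0]
    - [0,0,0]
  spin: [0,0,0,0,0,0,0,0]

```text
clock: 9.25
tool_pos: [0.5143, -0.0383, 0.1928]
tool_rot: [0.799, 0.602, 0.001, -0.0]
wrist_force: [3.4, 4.6, 1.9]
grip_width: 0.321
grip_force: 30.0
```

```bash
python3 -c "
from h import *
wr('w4');st()"
```

```text
t9.25 ax3.2 h-20.0 z192.8 yawerr -0.001 F ax2.0 h5.3 z1.9 w0.321 g30.0 T [ 1.12 -0.47 -0.18]
[(0, 240, 237), (-3, 231, 237), (-6, 221, 239), (-9, 212, 243), (-12, 202, 246), (-15, 192, 248), (-18, 183, 250), (-21, 173, 252), (-24, 163, 251), (-27, 154, 251), (-30, 145, 250), (-33, 136, 87), (-36, 127, 122), (-39, 119, 245), (-42, 112, 245), (-45, 104, 245), (-48, 98, 245), (-51, 92, 241), (-54, 86, 241), (-57, 81, 238), (-60, 77, 237), (-63, 73, 235), (-66, 70, 233), (-69, 67, 230), (-72, 65, 227), (-75, 63, 225), (-78, 62, 224), (-81, 61, 223), (-84, 61, 223), (-87, 61, 223), (-90, 62, 224), (-93, 62, 224), (-96, 64, 226), (-99, 65, 227)]
t9.30 ax3.2 h-20.0 z192.8 yawerr -0.001 F ax0.9 h5.5 z1.5 w0.321 g30.0 T [ 1.08 -0.5  -0.1 ]
```

Seam is at −35°, midway between the two stops, and the wheel is held still at 30 N.

```bash
python3 -c "
from h import *
print(robot.hand_in())"
```

```text
the job is handed in; nothing more can be done
None
```

I handed in the job with the fingers gripping the rim at 30 N and the wheel still, its heavy side at the bottom to within an estimated 5°; the hand-in gave no verdict. That position is midway between the two stops, with the seam at −35° from the top (stops at −9° and −61°). The −9° stop was read once, from the side camera, and not re-checked. I did not touch any of the other things on the bench.

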